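# Take the filler cap of unknown thread hand off a bath circulator and hold it up

## Robot

A 6-joint arm with a two-finger parallel gripper is mounted at the origin on the work surface. World frame = base frame: x ahead of the robot, y to its left, z up, the work surface at z = 0. Lengths are in m, angles in rad, forces in N, time in s.
With the tool pointing down it reaches from about 0.375 to 0.825 m from the base axis. Payload 5.5 kg.
Tool frame: the origin (TCP) lies midway between the tips of the shut fingers; the grasp point (between the pads) lies 19 mm behind it; y points along the fingers, x is the direction in which the jaws open and shut, and the axes are right-handed (so a half turn about y gives the same grasp; the last joint's range is limited). The gripper opens to 85 mm and grips with 20 to 120 N. Pads are 22 mm wide; open, the fingers measure 114 mm over their backs; the gripper's body (76 mm by 85 mm) begins 54 mm behind the grasp point. The pads swing forward as they close: fully open they stand 13 mm farther back than shut.
Start: joints at [-1.324, 0.314, -0.047, 1.21, 0, 1.571], TCP at [0.147, -0.582, 0.231] pointing down, gripper open.
Joint ranges: [-2.67, 2.67], [-0.69, 1.73], [-1.03, 1.25], [-2.08, 2.16], [-1.42, 1.45], [-3.14, 3.14]. Speed limits (rad/s): [2.39, 2.39, 3.01, 3.14, 3.14, 3.14].

## Interface

Orientations are given as a 3x3 rotation matrix whose columns are the frame's x, y, z axes.
In Python, from station import observe, snapshot, finish_job gives the robot as it stands.
- The arm moves only by the tool servo_tool, never from a script. Its argument "commands" is a list of rows, each a list of 7 numbers: the shift along the tool's x, y, z in mm, then the turn, a rotation vector about the tool's x, y, z in degrees, then the gripper command: -1 is fully open, 1 is shut, values between are in proportion. In form: [[dx, dy, dz, wx, wy, wz, claw], ...]. A call has 1 to 8 rows; each row shifts and turns the commanded pose from where the row before left it, along the tool's axes as they then stand; what a row does not reach is not made up. A row lasts 1/10 s, in which the tool goes at most 50 mm and 8.59 degrees, less where a joint would pass 70% of its speed; a pose out of reach is approached as far as the arm can. A call is refused whole if a number of a shift passes 50 or a number of a turn 8.59, either way. A call with a gripper value outside its range is refused whole. The fingers move at their own pace and stop on an object; "squeeze" is the grip in N (left out, the last holds). Time passes only in rows, so rows that do not move let the fingers close. It gives the time, the measured TCP pose, the force and the opening at its end, in the units of the state.
- observe(): the state, without advancing time (a new reading comes with each control period).
- snapshot(name): name is "scene" or "top" or "wrist"; returns a dict with "img" (400x640x3 uint8, red, green, blue), "depth" (400x640 float32, m along the optical axis (not along the pixel's ray), 0 where there is no reading), "vfov" (degrees; the focal length in pixels is half the picture's height over the tangent of half this angle, whatever the lens; pixels are square), "cx", "cy" (the principal point, pixels), "R" (3x3) and "t" (3): a world point X has camera coordinates R X + t; the wrist camera has in their place "mount" (4x4, takes a point from camera to tool coordinates, whose origin is the TCP and whose axes are the tool frame's). Camera axes: x right, y down, z forward; pixel columns grow to the right and rows downward; lengths in m; the calibration is good to about 2 mm. A picture is of the moment at which its call begins: read the wrist's pose just before it.
- finish_job(): hands the job in, once; it reports no verdict.
The state is a dict: "t": time; "qpos": joint angles; "dq": joint speeds; "joint_torque": joint torques, N m; "ee_pos": TCP position; "tcp_rot": TCP orientation; "wrist_force": force on the tool from outside, world axes, zero at the start; "wrist_torque": the same for the moment, N m; "opening": finger opening in m.
Only numpy, scipy, OpenCV 4.12 (cv2) and the standard library are available. Lean on these libraries where they do the work, as an engineer would, in place of code of your own. Each camera call takes 0.05 s, during which the arm holds its last target. There are 200 camera calls.

## Task

The bath circulator needs topping up: take the quarter-turn cap off the filler neck on its deck. Nobody knows whether this cap has a right-hand or a reverse thread, so try loosening it both ways until it turns free, then lift it straight off and finish while still holding it in the gripper, level and steady, about 8 cm above the neck so that it drips back in. Do not let go of it, and leave the other things where they stand.

Things in the scene. Friction and masses are not known exactly. Their poses are not given: they have to be found in the camera images.
- cap: Black quarter-turn filler cap, 80 to 170 g: round flange 58 mm across, 10 mm thick, with an upright bar grip on it, 48 mm long, 12 mm thick, 26 mm tall. Origin: centre of the flange's underside, which sits on the neck's rim; x along the bar, z up. Below, in the neck: a plug 45 mm across, 9 mm deep, then a stem to 28 mm below the origin with two lugs (41 mm over the ends) in line with the bar.
- cap_grip (a point): Point on the cap's axis inside the bar grip, 27 mm above the cap's origin (the bar reaches from 10 to 36 mm); axes as the cap's. At the start the cap is locked with the bar along the neck's x within 2 degrees: it has 1.5 mm of vertical play and cannot be lifted.
- filler_mouth (a point): Centre of the aluminium filler neck's rim (60 mm across, bore 48 mm), 154 mm above the bench; x as the circulator's, z up. Loosening way unknown, differs each time: right-hand loosens counter-clockwise from above, reverse clockwise. The wrong way meets a firm stop within 6 degrees; the right way turns easily, cap lifts straight out from 50 degrees on (60 = 1.05 rad is best), firm stop near 71.
- circulator: Bath circulator, fixed: steel case 200 (x) by 260 (y) by 120 mm high, black display panel on its front (-x). Origin: centre of its underside on the bench. The neck's axis stands at x = -30 mm, y = +55 mm from it and its rim 34 mm above the deck; a round grey motor housing 84 mm across, 32 mm high stands on the deck at x = +40, y = -70 mm.
- plug: Bystander, loose: small grey stopper, 32 mm across and 24 mm tall, standing on the circulator's deck; origin at its underside.
- beaker: Bystander, loose: glass beaker 70 mm across, 90 mm tall, beside the circulator on the bench; origin at its underside.
- jar: Bystander, loose: clear jar with white lid, 60 mm across, 85 mm tall, beside the circulator on the bench; origin at its underside.
- spanner: Bystander, loose: steel spanner 160 mm long lying on the bench to the robot's right.
- collar: Bystander, loose: white ring 80 mm across, 15 mm high, on the bench to the left.
- reagent: Bystander, loose: amber glass bottle 70 mm across, 130 mm tall, on the bench to the left; origin at its underside.
- tray: Bystander, loose: white open tray 100 by 130 by 35 mm on the bench to the right; origin at its underside.
Mind the look-alikes: they are no part of the job. There is more than one size of the cap; the job needs the smallest.

How it is judged:
By the outcome, as a careful person would: the job done as asked, in the order asked, and still so for the second after the job is handed in, while the arm keeps its last pose, push and grip.
It also fails if it takes over 38 s, if anything falls off the work surface, if the arm or the gripper's body presses on something with over 40 N, if the wrist force passes 120 N, or if a joint passes its speed limit or range.

## Working session

There is one attempt and no reset: what is moved stays moved. The work goes in short steps, Python scripts to look and compute and a tool call to move; the robot and the scene stay as the last step left them, time stands still between calls to the robot, and variables do not carry over. Pictures are saved under pics/ and viewed, about 8 in all and at most 12, crops included, and the job is handed in when it is done.

Besides the shell and the picture viewer there is one more tool, called after "Request:" in YAML: its name, and indented under it one key for each argument. servo_tool: Moves the arm, as the interface text tells. Its arguments: {"type":"object","properties":{"commands":{"type":"array"},"squeeze":{"type":"number"}},"required":["commands"]}

```bash
mkdir -p pics; cat > h.py <<'E'
import numpy as np, cv2
from station import observe, snapshot, finish_job
def snap(n):
    o=observe(); s=snapshot(n); s['o']=o
    f=s['img'].shape[0]/2/np.tan(np.radians(s['vfov'])/2)
    h,w=s['depth'].shape; v,u=np.mgrid[:h,:w]; d=s['depth']
    P=np.stack([(u-s['cx'])/f*d,(v-s['cy'])/f*d,d],-1)
    if 'R' in s: W=(P-np.array(s['t']))@np.array(s['R'])
    else:
        M=np.array(s['mount']); T=P@M[:3,:3].T+M[:3,3]
        W=T@np.array(o['tcp_rot']).T+np.array(o['ee_pos'])
    W[d==0]=np.nan; s['W']=W; s['f']=f
    return s
def save(s,name,crop=None,k=1):
    im=s['img']
    if crop: a,b,c,d=crop; im=im[b:d,a:c]
    cv2.imwrite('pics/'+name,cv2.cvtColor(cv2.resize(im,None,fx=k,fy=k,interpolation=cv2.INTER_CUBIC),cv2.COLOR_RGB2BGR))
E
python3 - <<'E'
from h import *
import pickle
for n in('scene','top'):
    s=snap(n); save(s,n+'.png'); pickle.dump(s,open(n+'.pkl','wb'))
    print(n,s['vfov'],s['cx'],s['cy'],s['R'],s['t'])
o=observe(); print(o)
E
```

```text
scene 50.591110782793855 316.2043025752508 204.82540362222005 [[ 4.83475601e-01  8.75357757e-01 -3.75299494e-04]
 [ 7.24028468e-01 -4.00134640e-01 -5.61849666e-01]
 [-4.91969633e-01  2.71368878e-01 -8.27239271e-01]] [-0.2454956  -0.29496179  1.5003266 ]
top 45.51054419316864 313.77844521120784 200.07504895829092 [[ 5.40978278e-03 -9.99985079e-01 -7.58887610e-04]
 [-9.81596709e-01 -5.16543356e-03 -1.90895835e-01]
 [ 1.90889066e-01  1.77762658e-03 -9.81610006e-01]] [0.02096053 0.53605066 1.70553277]
{'t': 0.1, 'qpos': array([-1.32400364e+00,  3.14154679e-01, -4.79670771e-02,  1.21019531e+00,
        1.39981197e-05,  1.57074879e+00]), 'dq': array([-0.00077674, -0.00109883,  0.00302601, -0.00070224, -0.00106929,
       -0.00043603]), 'joint_torque': array([ 2.25618201e-04, -5.40768170e+01,  3.40540731e+01,  1.11200247e-02,
        5.33203638e-05, -1.21070011e-05]), 'ee_pos': array([ 0.14645643, -0.58132282,  0.23052642]), 'tcp_rot': array([[ 2.44340903e-01, -3.57935608e-04,  9.69689329e-01],
       [-9.69688203e-01,  1.47808382e-03,  2.44341165e-01],
       [-1.52074051e-03, -9.99998844e-01,  1.40703989e-05]]), 'wrist_force': array([ 0.19069036,  0.28228382, -0.25138921]), 'wrist_torque': array([-0.00137704, -0.0512681 ,  0.00605526]), 'opening': 0.08561689880527293}
```

View pics/scene.png

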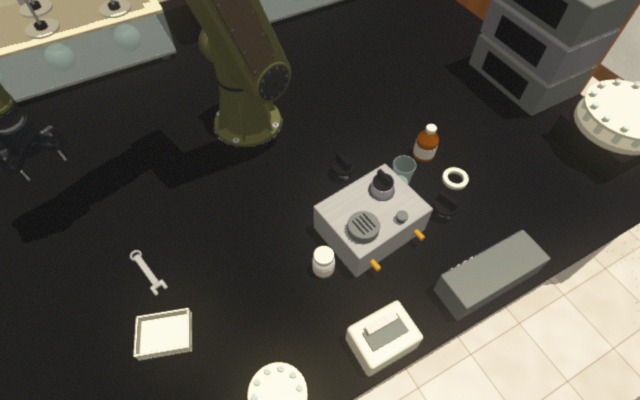

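View pics/top.png

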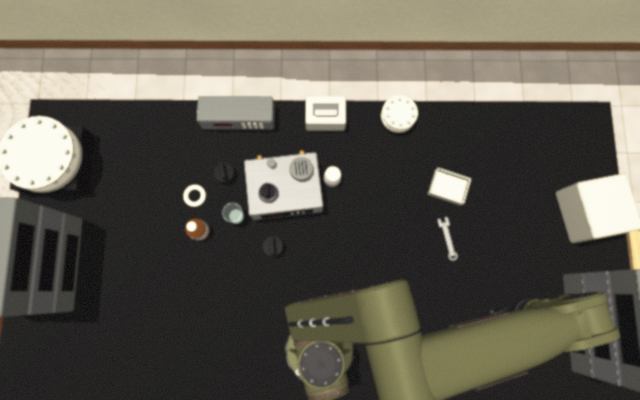

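The scene shows three black caps. In the top view they are at (268,192) on the circulator neck, and at (224,172) and (273,246) on the bench. The one on the neck fits the task. I'll confirm it and its size in an enlarged crop, using depth.

```bash
python3 - <<'E'
from h import *
import pickle
s=pickle.load(open('top.pkl','rb')); save(s,'topc.png',(200,140,350,260),5)
q=pickle.load(open('scene.pkl','rb'))
for s,n in((s,'top'),(q,'scene')):
    W=s['W'].reshape(-1,3); C=s['img'].reshape(-1,3)
    r=(W[:,0]>.3)&(W[:,0]<.85)&(W[:,1]>-.15)&(W[:,1]<.4)&np.isfinite(W[:,2])
    deck=r&(abs(W[:,2]-.12)<.006)
    p=W[deck]; print(n,'deck',deck.sum(),p.mean(0),cv2.minAreaRect(p[:,:2].astype(np.float32)))
    for lo,hi,nm in((.158,.170,'flange'),(.175,.20,'bar'),(.147,.157,'neck/motor')):
        k=r&(W[:,2]>lo)&(W[:,2]<hi); p=W[k]
        if len(p): print(nm,len(p),p.mean(0).round(4),p.min(0).round(4),p.max(0).round(4),cv2.minAreaRect(p[:,:2].astype(np.float32)))
    # bench caps
    dark=(C.max(1)<70)
    k=(r&dark&(W[:,2]>.005)&(W[:,2]<.08))
    m=k.reshape(400,640).astype(np.uint8); N,L,st,ce=cv2.connectedComponentsWithStats(m)
    for i in range(1,N):
        if st[i,4]>60:
            p=s['W'][L==i]; print('dark',st[i],p.min(0).round(3),p.max(0).round(3))
E
```

```text
top deck 2720 [0.57386316 0.13927058 0.12018297] ((0.5819166898727417, 0.13567723333835602), (0.2010284960269928, 0.25963541865348816), 7.161049842834473)
flange 169 [0.5554 0.1701 0.1635] [0.5172 0.0411 0.158 ] [0.6658 0.2139 0.1699] ((0.5902971029281616, 0.12586092948913574), (0.06934265792369843, 0.20453299582004547), 31.751415252685547)
bar 52 [0.5447 0.186  0.1894] [0.522  0.1792 0.1769] [0.5688 0.194  0.198 ] ((0.5452486872673035, 0.18659526109695435), (0.04705921187996864, 0.011493571102619171), 7.321046829223633)
neck/motor 381 [0.626  0.0802 0.1518] [0.5165 0.0305 0.1471] [0.6715 0.2141 0.157 ] ((0.6128374338150024, 0.13812308013439178), (0.12279333174228668, 0.21060927212238312), 31.59190559387207)
dark [215 124  31   7  87] [0.816 0.293 0.006] [0.827 0.398 0.079]
dark [214 160  20  26 278] [0.601 0.326 0.005] [0.7   0.399 0.08 ]
dark [261 211  53  11 128] [0.464 0.027 0.005] [0.496 0.217 0.08 ]
dark [260 236  31  23 307] [0.326 0.111 0.005] [0.408 0.223 0.08 ]
scene deck 4392 [0.58756785 0.12985938 0.12033961] ((0.583004891872406, 0.13511310517787933), (0.20111742615699768, 0.26204678416252136), 6.739131450653076)
flange 196 [0.5514 0.179  0.1642] [0.5188 0.1578 0.1581] [0.5751 0.2141 0.1697] ((0.5481507778167725, 0.18506303429603577), (0.056880250573158264, 0.05275769159197807), 71.055908203125)
bar 112 [0.5486 0.1841 0.1864] [0.5235 0.1771 0.175 ] [0.5711 0.1947 0.1934] ((0.5469483733177185, 0.18531040847301483), (0.047033682465553284, 0.012837330810725689), 8.102913856506348)
neck/motor 774 [0.6282 0.0774 0.1524] [0.5277 0.0291 0.147 ] [0.6731 0.2056 0.1569] ((0.6221085786819458, 0.12670430541038513), (0.12343102693557739, 0.19027897715568542), 31.23556137084961)
dark [332 154  23  24 351] [0.303 0.137 0.005] [0.404 0.212 0.08 ]
dark [432 193  27  25 391] [0.605 0.325 0.006] [0.678 0.398 0.08 ]
```

View pics/topc.png

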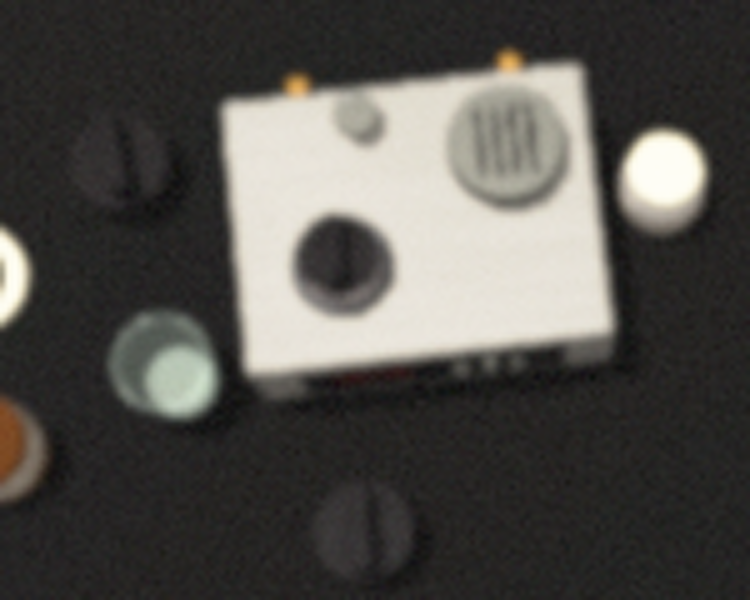

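The cap on the neck is at crop (343,262). Its flange measures about 57 mm and its bar 47 × 12 mm, at (0.546, 0.186) with yaw about 7°, which matches the neck position worked out from the case. The bench caps at crop (122,160) and (365,530) look the same or larger and are loose, so they are decoys. I'm moving over the cap.

Request:
servo_tool:
  commands:
    - [-25, -3, 41, 0, 0, 0, -1]
    - [-25, -3, 41, 0, 0, 0, -1]
    - [-25, -3, 41, 0, 0, 0, -1]
    - [-25, -3, 41, 0, 0, 0, -1]
    - [-25, -3, 41, 0, 0, 0, -1]
    - [-25, -3, 41, 0, 0, 0, -1]
    - [-25, -3, 41, 0, 0, 0, -1]
    - [-25, -3, 41, 0, 0, 0, -1]
  squeeze: 40

```text
t: 0.9
ee_pos: [0.4167, -0.306, 0.2553]
tcp_rot: [[0.244, -0.0, 0.97], [-0.97, 0.0, 0.244], [-0.0, -1.0, -0.0]]
wrist_force: [0.3, -0.6, 0.1]
opening: 0.0854
```

Request:
servo_tool:
  commands:
    - [-40, -2, 22, 0, 0, 0, -1]
    - [-40, -2, 22, 0, 0, 0, -1]
    - [-40, -2, 22, 0, 0, 0, -1]
    - [-40, -2, 22, 0, 0, 0, -1]
    - [-40, -2, 22, 0, 0, 0, -1]
    - [-40, -2, 22, 0, 0, 0, -1]
    - [-40, -2, 22, 0, 0, 0, -1]
    - [-40, -2, 22, 0, 0, 0, -1]

```text
t: 1.7
ee_pos: [0.5082, 0.0474, 0.2712]
tcp_rot: [[0.244, -0.0, 0.97], [-0.97, -0.0, 0.244], [0.0, -1.0, -0.0]]
wrist_force: [0.1, 0.3, 0.0]
opening: 0.0851
```

```bash
python3 -c "
from h import *
o=observe();print(o['t'],o['qpos'].round(3),o['ee_pos'],o['tcp_rot'].round(3))
s=snap('wrist');print(s['mount']);save(s,'w1.png')"
```

```text
1.7 [ 0.093  0.131 -0.187  1.253 -0.     2.988] [0.50818556 0.04742786 0.27115493] [[ 0.244 -0.     0.97 ]
 [-0.97  -0.     0.244]
 [ 0.    -1.    -0.   ]]
[[ 9.99999892e-01 -2.51803953e-04 -3.91251429e-04 -1.18858135e-04]
 [ 3.03113472e-04 -2.85401050e-01  9.58408133e-01 -1.42039752e-01]
 [-3.52994524e-04 -9.58408148e-01 -2.85400942e-01  7.23117025e-02]
 [ 0.00000000e+00  0.00000000e+00  0.00000000e+00  1.00000000e+00]]
```

Joint 6 would pass its limit at this angle, so I'll use the half-turned grasp: +173° in yaw.

Request:
servo_tool:
  commands:
    - [0, 0, 0, 0, -8.5, 0, -1]
    - [0, 0, 0, 0, -8.5, 0, -1]
    - [0, 0, 0, 0, -8.5, 0, -1]
    - [0, 0, 0, 0, -8.5, 0, -1]
    - [0, 0, 0, 0, -8.5, 0, -1]
    - [0, 0, 0, 0, -8.5, 0, -1]
    - [0, 0, 0, 0, -8.5, 0, -1]
    - [0, 0, 0, 0, -8.5, 0, -1]

```text
t: 2.55
ee_pos: [0.5079, 0.0453, 0.2709]
tcp_rot: [[0.991, -0.001, 0.131], [-0.131, -0.0, 0.991], [-0.001, -1.0, -0.0]]
wrist_force: [-1.2, 0.4, 0.3]
opening: 0.0853
```

Request:
servo_tool:
  commands:
    - [0, 0, 0, 0, -8.5, 0, -1]
    - [0, 0, 0, 0, -8.5, 0, -1]
    - [0, 0, 0, 0, -8.5, 0, -1]
    - [0, 0, 0, 0, -8.5, 0, -1]
    - [0, 0, 0, 0, -8.5, 0, -1]
    - [0, 0, 0, 0, -8.5, 0, -1]
    - [0, 0, 0, 0, -8.5, 0, -1]
    - [0, 0, 0, 0, -8.5, 0, -1]

```text
t: 3.35
ee_pos: [0.5079, 0.0453, 0.2709]
tcp_rot: [[0.493, -0.001, -0.87], [0.87, -0.0, 0.493], [-0.001, -1.0, 0.001]]
wrist_force: [0.1, -0.0, 0.8]
opening: 0.0855
```

Request:
servo_tool:
  commands:
    - [0, 0, 0, 0, -8.5, 0, -1]
    - [0, 0, 0, 0, -8.5, 0, -1]
    - [0, 0, 0, 0, -8.5, 0, -1]
    - [0, 0, 0, 0, -8.5, 0, -1]
    - [0, 0, 0, 0, -2.9, 0, -1]

```text
t: 3.85
ee_pos: [0.5079, 0.0453, 0.2709]
tcp_rot: [[-0.127, -0.001, -0.992], [0.992, -0.0, -0.127], [0.0, -1.0, 0.001]]
wrist_force: [0.0, 0.4, -0.4]
opening: 0.085
```

```bash
python3 -c "
from h import *
o=observe();print(o['t'],o['qpos'].round(3),o['ee_pos'],o['tcp_rot'].round(3))
d=np.array([.5462,.1858,.200])-o['ee_pos'];print('tool mm',o['tcp_rot'].T@d*1000)"
```

```text
3.85 [ 0.089  0.131 -0.188  1.253 -0.    -0.038] [0.50791924 0.04528869 0.27087623] [[-0.127 -0.001 -0.992]
 [ 0.992 -0.    -0.127]
 [ 0.    -1.     0.001]]
tool mm [134.52584225  70.82847291 -55.84271352]
```

Request:
servo_tool:
  commands:
    - [33.6, 3, -14, 0, 0, 0, -1]
    - [33.6, 3, -14, 0, 0, 0, -1]
    - [33.6, 3, -14, 0, 0, 0, -1]
    - [33.6, 3, -14, 0, 0, 0, -1]
    - [0, 0, 0, 0, 0, 0, -1]
    - [0, 0, 0, 0, 0, 0, -1]

```text
t: 4.45
ee_pos: [0.5469, 0.1859, 0.2585]
tcp_rot: [[-0.124, -0.002, -0.992], [0.992, -0.001, -0.124], [-0.001, -1.0, 0.002]]
wrist_force: [1.1, 0.3, 0.2]
opening: 0.0855
```

```bash
python3 -c "
from h import *
import pickle
s=snap('wrist');save(s,'w2.png');o=s['o'];print(o['ee_pos'],o['qpos'].round(3))
pickle.dump(s,open('w2.pkl','wb'))
W=s['W'].reshape(-1,3);c=np.array([.546,.186])
n=np.linalg.norm(W[:,:2]-c,axis=1)<.045
for lo,hi in((.185,.196),(.170,.183),(.161,.168),(.145,.157),(.115,.125)):
    p=W[n&(W[:,2]>lo)&(W[:,2]<hi)]
    if len(p)>10: print(lo,hi,len(p),p.mean(0).round(4),np.percentile(p,[2,50,98],axis=0).round(4).tolist(),cv2.minAreaRect(p[:,:2].astype(np.float32)))
"
```

```text
[0.54691407 0.18591849 0.25852196] [ 0.328  0.264 -0.052  1.257 -0.     0.204]
0.185 0.196 1304 [0.5438 0.1836 0.1892] [[0.5218, 0.1767, 0.187], [0.5434, 0.1836, 0.1893], [0.5673, 0.1905, 0.1907]] ((0.5450905561447144, 0.18389004468917847), (0.047898970544338226, 0.011833716183900833), 6.5251688957214355)
0.17 0.183 74 [0.5217 0.1814 0.1765] [[0.521, 0.1759, 0.1703], [0.5215, 0.1815, 0.177], [0.5231, 0.187, 0.1827]] ((0.5220074653625488, 0.1812887191772461), (0.0015841703861951828, 0.011456361971795559), 7.3704609870910645)
0.161 0.168 3523 [0.5431 0.1837 0.1634] [[0.5185, 0.1576, 0.162], [0.543, 0.1823, 0.1634], [0.569, 0.2098, 0.1648]] ((0.5446733236312866, 0.1839958131313324), (0.05608277767896652, 0.05698629468679428), 4.426748275756836)
0.145 0.157 303 [0.5221 0.1812 0.1517] [[0.5157, 0.1551, 0.1455], [0.5197, 0.1801, 0.1524], [0.5407, 0.2106, 0.1565]] ((0.5295178890228271, 0.18261849880218506), (0.028272029012441635, 0.05934401974081993), 5.0181074142456055)
0.115 0.125 3345 [0.5302 0.1875 0.121 ] [[0.5033, 0.1434, 0.1181], [0.5249, 0.1904, 0.12], [0.5783, 0.2285, 0.1245]] ((0.5447844862937927, 0.185923233628273), (0.0896671935915947, 0.08741654455661774), 89.1029281616211)
```

View pics/w2.png

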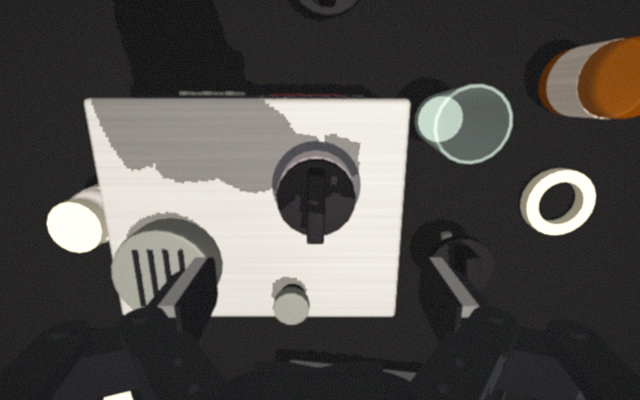

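The wrist view shows the cap at (315,200) on the neck, between the fingers. The plug is at (290,303) and the motor at (165,262), and both are lower than my tips will go. I'm descending.

Request:
servo_tool:
  commands:
    - [-0.6, 25, 0.9, 0, 0, 0, -1]
    - [-0.6, 25, 0.9, 0, 0, 0, -1]
    - [0, 20, 0, 0, 0, 0, -1]
    - [0, 12, 0, 0, 0, 0, -1]
    - [0, 5, 0, 0, 0, 0, -1]
    - [0, 3, 0, 0, 0, 0, -1]
    - [0, 0, 0, 0, 0, 0, -1]

```text
t: 5.2
ee_pos: [0.5461, 0.1842, 0.1698]
tcp_rot: [[-0.122, 0.001, -0.993], [0.993, 0.0, -0.122], [0.0, -1.0, -0.001]]
wrist_force: [-1.0, 0.3, 0.2]
opening: 0.0853
```

Request:
servo_tool:
  commands:
    - [0, 0, 0, 0, 0, 0, 0.4]
    - [0, 0, 0, 0, 0, 0, 0.8]
    - [0, 0, 0, 0, 0, 0, 1]
    - [0, 0, 0, 0, 0, 0, 1]
    - [0, 0, 0, 0, 0, 0, 1]
    - [0, 0, 0, 0, 0, 0, 1]
  squeeze: 40

```text
t: 5.8
ee_pos: [0.5459, 0.1845, 0.1695]
tcp_rot: [[-0.123, 0.0, -0.992], [0.992, 0.0, -0.123], [0.0, -1.0, -0.0]]
wrist_force: [0.3, 0.1, 2.4]
opening: 0.0112
```

Request:
servo_tool:
  commands:
    - [0, 0, 0, 0, 0, 0, 0.5]
    - [0, 0, 0, 0, 0, 0, 0.5]
    - [0, 2.5, 0, 0, 0, 0, 0.5]
    - [0, 0, 0, 0, 0, 0, 1]
    - [0, 0, 0, 0, 0, 0, 1]
    - [0, 0, 0, 0, 0, 0, 1]
    - [0, 0, 0, 0, 0, 0, 1]
    - [0, 0, 0, 0, 0, 0, 1]
  squeeze: 60

```text
t: 6.6
ee_pos: [0.5457, 0.1844, 0.1667]
tcp_rot: [[-0.123, -0.0, -0.992], [0.992, -0.0, -0.123], [-0.0, -1.0, 0.0]]
wrist_force: [0.7, 0.0, -2.0]
opening: 0.0107
```

Request:
servo_tool:
  commands:
    - [0, 0, 0, 0, -2, 0, 1]
    - [0, 0, 0, 0, -2, 0, 1]
    - [0, 0, 0, 0, -2, 0, 1]
    - [0, 0, 0, 0, -2, 0, 1]
    - [0, 0, 0, 0, 0, 0, 1]

```text
t: 7.1
ee_pos: [0.5458, 0.1841, 0.1668]
tcp_rot: [[-0.257, 0.0, -0.966], [0.966, -0.0, -0.257], [-0.0, -1.0, -0.0]]
wrist_force: [-0.1, -0.7, -1.0]
opening: 0.0108
```

```bash
python3 -c "
from h import *
o=observe();print(o['t'],o['ee_pos'],o['tcp_rot'].round(3),o['wrist_force'],o['wrist_torque'],o['opening'],o['joint_torque'].round(2),o['qpos'].round(3))"
```

```text
7.1 [0.54584172 0.18409972 0.16678085] [[-0.257  0.    -0.966]
 [ 0.966 -0.    -0.257]
 [-0.    -1.    -0.   ]] [-0.12181237 -0.6694591  -0.99232131] [-0.12122405 -0.00297363 -1.04770328] 0.010775847390841285 [ 1.420e+00 -5.250e+01  3.306e+01  4.000e-02  1.800e-01 -1.330e+00] [ 0.325  0.302 -0.213  1.056 -0.     0.065]
```

A counter-clockwise turn of 8° meets about 1 N·m of resistance, which is probably the stop. I'll turn back and try clockwise.

Request:
servo_tool:
  commands:
    - [0, 0, 0, 0, 4, 0, 1]
    - [0, 0, 0, 0, 4, 0, 1]
    - [0, 0, 0, 0, 4, 0, 1]
    - [0, 0, 0, 0, 4, 0, 1]
    - [0, 0, 0, 0, 0, 0, 1]

```text
t: 7.6
ee_pos: [0.5457, 0.1845, 0.1668]
tcp_rot: [[0.017, -0.0, -1.0], [1.0, 0.0, 0.017], [0.0, -1.0, 0.0]]
wrist_force: [0.6, -0.6, -1.0]
opening: 0.0105
```

```bash
python3 -c "
from h import *
o=observe();print(o['t'],o['ee_pos'],o['tcp_rot'].round(3)[0],o['wrist_force'],o['wrist_torque'],o['opening'])"
```

```text
7.6 [0.54566965 0.18448056 0.16675871] [ 0.017 -0.    -1.   ] [ 0.59565455 -0.61388777 -1.01444585] [0.00050477 0.01310161 0.02996411] 0.01054733420601849
```

Request:
servo_tool:
  commands:
    - [0, 0, 0, 0, 3, 0, 1]
    - [0, 0, 0, 0, 3, 0, 1]
    - [0, 0, 0, 0, 0, 0, 1]

```text
t: 7.9
ee_pos: [0.5457, 0.1845, 0.1668]
tcp_rot: [[0.12, -0.0, -0.993], [0.993, 0.0, 0.12], [0.0, -1.0, 0.0]]
wrist_force: [0.0, 0.4, -1.3]
opening: 0.0107
```

```bash
python3 -c "
from h import *
o=observe();print(o['t'],o['ee_pos'],o['tcp_rot'].round(3)[0],o['wrist_force'],o['wrist_torque'],o['opening'])"
```

```text
7.9 [0.54567718 0.18445096 0.16675499] [ 0.12  -0.    -0.993] [ 4.51511288e-04  4.16703944e-01 -1.31461903e+00] [ 0.0252367  -0.00590756 -0.01819049] 0.010708759714736223
```

Clockwise is free with almost no torque, so this is a reverse thread. I'll continue to about 61°.

Request:
servo_tool:
  commands:
    - [0, 0, 0, 0, 6, 0, 1]
    - [0, 0, 0, 0, 6, 0, 1]
    - [0, 0, 0, 0, 6, 0, 1]
    - [0, 0, 0, 0, 6, 0, 1]
    - [0, 0, 0, 0, 6, 0, 1]
    - [0, 0, 0, 0, 6, 0, 1]
    - [0, 0, 0, 0, 6, 0, 1]
    - [0, 0, 0, 0, 5, 0, 1]

```text
t: 8.7
ee_pos: [0.5457, 0.1844, 0.1668]
tcp_rot: [[0.809, -0.0, -0.587], [0.587, 0.0, 0.809], [-0.0, -1.0, 0.0]]
wrist_force: [-0.2, 0.6, -1.9]
opening: 0.0108
```

```bash
python3 -c "
from h import *
import pickle
s=snap('wrist');save(s,'w3.png');o=s['o']
print(o['t'],o['ee_pos'],o['tcp_rot'].round(3)[0],np.degrees(np.arctan2(o['tcp_rot'][1,0],o['tcp_rot'][0,0])),o['wrist_force'],o['wrist_torque'],o['opening'])"
```

```text
8.7 [0.54570652 0.18439412 0.16679214] [ 0.809 -0.    -0.587] 35.9596820163361 [-0.17247779  0.63540207 -1.92381836] [ 0.04496899 -0.0369426   0.02196763] 0.010830692529476783
```

View pics/w3.png

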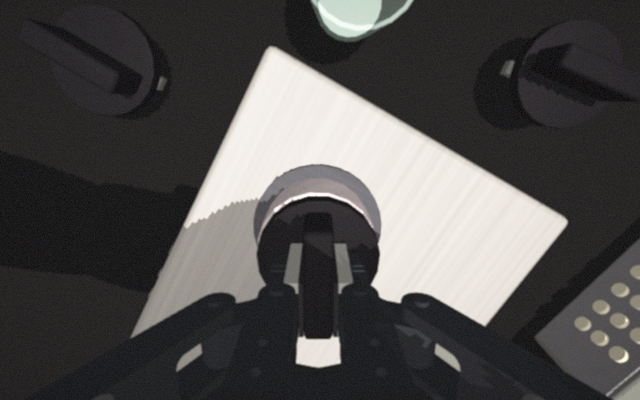

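The picture shows the bar at (318,260) gripped square in the pads, so it turned with the gripper. I'll start the lift slowly.

Request:
servo_tool:
  commands:
    - [0, -2, 0, 0, 0, 0, 1]
    - [0, -2, 0, 0, 0, 0, 1]
    - [0, -2, 0, 0, 0, 0, 1]
    - [0, 0, 0, 0, 0, 0, 1]

```text
t: 9.15
ee_pos: [0.546, 0.1845, 0.1733]
tcp_rot: [[0.808, 0.001, -0.589], [0.589, 0.0, 0.808], [0.001, -1.0, -0.0]]
wrist_force: [-0.5, -0.0, -0.9]
opening: 0.0109
```

Request:
servo_tool:
  commands:
    - [0, -10, 0, 0, 0, 0, 1]
    - [0, -12, 0, 0, 0, 0, 1]
    - [0, -14, 0, 0, 0, 0, 1]
    - [0, -14, 0, 0, 0, 0, 1]
    - [0, -12, 0, 0, 0, 0, 1]
    - [0, -8, 0, 0, 0, 0, 1]
    - [0, -3, 0, 0, 0, 0, 1]
    - [0, 0, 0, 0, 0, 0, 1]

```text
t: 9.95
ee_pos: [0.5459, 0.1845, 0.2462]
tcp_rot: [[0.809, 0.001, -0.588], [0.588, 0.0, 0.809], [0.001, -1.0, -0.0]]
wrist_force: [-0.2, -0.4, -1.4]
opening: 0.0112
```

Request:
servo_tool:
  commands:
    - [0, 0, 0, 0, 0, 0, 1]
    - [0, 0, 0, 0, 0, 0, 1]
    - [0, 0, 0, 0, 0, 0, 1]
    - [0, 0, 0, 0, 0, 0, 1]

```text
t: 10.35
ee_pos: [0.5455, 0.1843, 0.2454]
tcp_rot: [[0.809, -0.001, -0.588], [0.588, -0.0, 0.809], [-0.001, -1.0, 0.0]]
wrist_force: [-0.7, -0.5, -1.0]
opening: 0.0106
```

```bash
python3 -c "
from h import *
s=snap('scene');save(s,'s2.png',(280,100,500,290),3)
o=s['o'];print(o['t'],o['ee_pos'],o['tcp_rot'].round(3),o['wrist_force'],o['wrist_torque'],o['opening'],o['dq'].round(4))
w=snap('wrist');save(w,'w4.png')"
```

```text
10.35 [0.54554776 0.18431545 0.24541336] [[ 0.809 -0.001 -0.588]
 [ 0.588 -0.     0.809]
 [-0.001 -1.     0.   ]] [-0.65265821 -0.53822548 -1.02204647] [ 0.01625014 -0.02517082 -0.02018538] 0.010591040804342713 [-0.0002 -0.0022  0.0031  0.0038  0.001   0.0004]
```

View pics/s2.png

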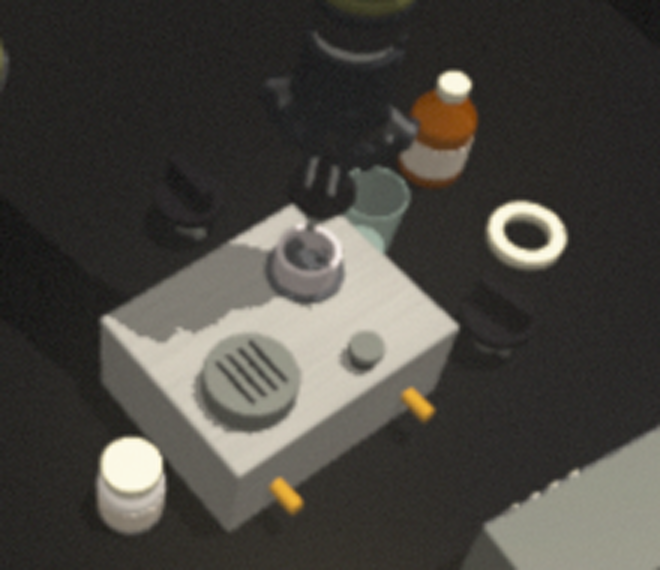

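View pics/w4.png

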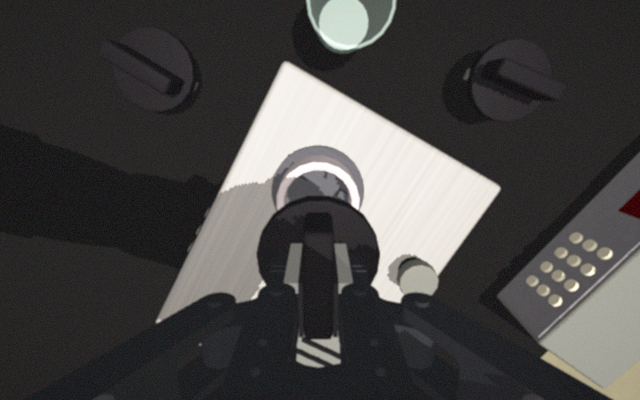

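The scene crop shows the cap in the gripper at (322,190), above the open neck at (308,255). The other things stand where they were. In the wrist view the bar sits in the pads exactly as before, so it hasn't slipped. I'm handing in.

```bash
python3 -c "
from station import finish_job;print(finish_job())"
```

```text
the job is handed in; nothing more can be done
None
```

The cap is off the filler neck, and I handed the job in with the gripper still holding it about 8 cm above the rim.

- **Loosening:** I gripped the bar at 60 N. Counter-clockwise met about 1 N·m of resistance within 8°, so I took that as the stop. Clockwise turned with almost no torque, so it is a reverse thread. I turned the cap about 61° clockwise and lifted it straight up.
- **Last checks at about 10.4 s:** The gripper had risen 78.6 mm from where it held the cap on the neck. It was level to within about 0.1° and almost still. In the wrist view the bar sat in the pads just as it did before the lift. The scene view shows the neck open and the things near the circulator apparently undisturbed. I did not look again at the spanner or tray, which the arm never went near after the start.
- **Disagreements:** The top and wrist cameras differed by about 2 mm on the cap's position, within their calibration. The finger opening read about 11 mm on the 12 mm bar. I did not measure the two look-alike caps on the bench. I chose the one on the neck because its size and position fit the description.

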